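# Clamp the half brick in the test jig

## Robot

A 7-joint arm with a two-finger parallel gripper is mounted at the origin on the work surface. World frame = base frame: x ahead of the robot, y to its left, z up, the work surface at z = 0. Lengths are in m, angles in degrees, forces in N, time in s.
With the tool pointing down it reaches from about 0.4 to 0.875 m from the base axis. Payload 4.4 kg.
Tool frame: the origin (TCP) lies at the very end of the fingers, on their centre line; the grasp point (between the pads) lies arm.grip_point_offset behind it (arm.grip_point_offset is the distance from the TCP to the grasp point, in m); z points along the fingers, y is the direction in which the jaws open and shut (so a half turn about z gives the same grasp; the last joint's range is limited). The gripper opens to 85 mm and grips with 20 to 120 N. Pads are 22 mm wide; open, the fingers measure 114 mm over their backs; the gripper's body (76 mm by 85 mm) begins 54 mm behind the grasp point. The pads swing forward as they close: fully open they stand 13 mm farther back than shut.
Start: joints at [-75.39, 36.005, 2.206, 86.941, -1.547, 57.084, -1.146], TCP at [0.205, 0.617, 0.231] pointing down, gripper open.
Joint ranges: [-175.42, 175.42], [-21.48, 121.26], [-71.46, 75.88], [10.55, 141.38], [-63.04, 243.04], [13.31, 113.54], [-168.57, 168.57]. Speed limits (degrees/s): [147.25, 147.25, 180, 180, 180, 180, 180].

## Interface

Orientations are given as [roll, pitch, yaw] about the fixed x, y, z axes, in that order (R = Rz(yaw) Ry(pitch) Rx(roll)).
In Python, from rig import arm, optics gives the robot as it stands.
- The arm moves only by the shell command python3 -m crank 'ROWS' [FORCE]. ROWS is JSON, a list that holds one entry, the list of rows, each a list of 7 numbers: the shift along the world's x, y, z in m, then the turn, a rotation vector about the world's x, y, z in degrees, then the finger opening in m, from 0 to 0.0854. In form: [[[x, y, z, wx, wy, wz, gripper], ...]]. A call has exactly 8 rows; each row is the pose to reach, as a shift and turn from the pose commanded when the call began; what a row does not reach only later rows make up. A row lasts 1/12 s, in which the tool goes at most 41.7 mm and 7.16 degrees, less where a joint would pass 70% of its speed; a pose out of reach is approached as far as the arm can. A call with a gripper value outside its range is refused whole. The fingers move at their own pace and stop on an object; FORCE is the grip in N (left out, the last holds). Time passes only in rows, so rows that repeat a pose let the fingers close, or fill a call up. It gives the time, the measured TCP pose, the force and the opening at its end, in the units of the state.
- arm.state(): the state, without advancing time (a new reading comes with each control period).
- optics.get_image(name): name is "scene" or "top" or "wrist"; returns a dict with "color" (384x512x3 uint8, blue, green, red), "range_z" (384x512 float32, m along the optical axis (not along the pixel's ray), 0 where there is no reading), "K" (3x3 intrinsics, pixels), "k1" (the pictures are not rectified: a ray, as slopes to the right and down, at radius r is drawn at 1 + k1 r^2 times it, then the intrinsics apply), "world_to_cam" (4x4, takes a point from world to camera coordinates). Camera axes: x right, y up, looking along -z (the intrinsics and any distortion apply to the point x, -y, -z); pixel columns grow to the right and rows downward; lengths in m; the calibration is good to about 2 mm. A picture is of the moment at which its call begins.
- arm.job_done(): hands the job in, once; it reports no verdict.
The state is a dict: "time_s": time; "joint_pos": joint angles; "dq": joint speeds; "effort": joint torques, N m; "eef_pos": TCP position; "tcp_rot": TCP orientation; "contact_force": force on the tool from outside, world axes, zero at the start; "ft_torque": the same for the moment, N m; "width": finger opening in m.
Only numpy, scipy, OpenCV 4.12 (cv2) and the standard library are available. Lean on these libraries where they do the work, as an engineer would, in place of code of your own. Each camera call takes 0.05 s, during which the arm holds its last target.

## Task

Get the half brick ready for its moisture reading: push it along the fence of the clamping jig until it butts against the end stop, and then push the cam lever round until it is home against its stop pin, so that the brick is clamped tight to the fence. Do it all by pushing: do not lift or tip the brick, and leave the tool box, gauge, wedge and moisture meter where they lie.

Things in the scene. Friction and masses are not known exactly. Their poses are not given: they have to be found in the camera images.
- jig: Clamping jig, fixed to the bench: plywood board 230 x 220 mm, 18 mm thick (x -127 to +103, y -105 to +115 mm). Origin on the bench surface (z = 0) under the work; x runs along the fence to the end stop, away from the robot give or take the jig's yaw; y runs from the fence to the cam lever, to the robot's left. Positions called 'jig' below are in this frame, mm.
- fence: Rubber facing of the jig's fence, a straight strip along jig x, 170 mm long, its top 37 mm above the board, backed by a steel angle 40 mm high. Origin at the middle of the foot of the face that the brick is clamped against, on top of the board (jig -12, -75, 18); axes as the jig's. It gives about 1 mm (18 N per mm) when the brick is clamped.
- end_stop (a point): Centre of the end stop's face: an upright steel plate across the far end of the board, 90 mm wide in y, its face at jig x = 75, top at z = 54 mm. This point is at jig 75, -27, 36.
- stop_pin (a point): Top centre of the lever's stop pin, an upright steel pin 10 mm thick, at jig -60, 46, 70.
- brick: Rough cream half brick, 105 (x) x 102.5 (y) x 65 mm, about 0.95 kg, two 20 x 60 mm slots down through it. Loose on the board between fence and cam, top at z = 83. Origin: centre of its underside; axes nearly the jig's. Starts 22 to 50 mm short of the end stop, up to 2 mm off the fence; butted against both it is at jig 22.5, -23.75, 18. Sliding takes about 4 to 11 N.
- cam_lever (a joint): Angle of the cam lever on its upright pivot, rad, anticlockwise from above: 0 = open, arm along jig +y, away from the brick; 1.571 = home on the stop pin, arm along jig -x beside the brick. Starts at 0 to 0.45. From about 1.15 its cam (z 23 to 53 mm) presses the brick to the fence and drags it slightly to the end stop. Stays where left; 2 to 3 N at the knob moves it, up to 9 N near home.
- lever_pivot (a point): Point on the lever's pivot axis at the height of the middle of its arm: jig 20, 60, 60.
- lever_knob (a point): Centre of the round black knob (28 mm diameter) at the end of the cam lever's arm, 130 mm from the pivot axis, z = 60 mm. From pivot to knob the arm is a straight flat steel bar 18 mm wide and 12 mm deep (z = 54 to 66 mm), with free space under it except at the cam.
- toolbox: Bystander: small grey hinged tool box with a brass toggle latch, 134 x 224 mm, 108 mm high, carrying handle up to 135 mm. Origin at the centre of its underside.
- gauge: Bystander: yellow plastic trowel-shaped gauge lying flat, about 240 mm long, 74 mm wide at the blade, up to 24 mm high at the handle. Origin on the bench between handle and blade, blade towards +x.
- wedge: Bystander: black steel wedge, 120 x 40 mm, 30 mm high at its thick (-x) end. Origin at the centre of its underside.
- meter: Bystander: chrome moisture meter lying flat, 125 x 52 x 26 mm, with two pins at its +x end. Origin at the centre of its underside.
Things that resemble listed ones, but are neither listed nor needed, are in the scene too. What is shaped like the brick but purple or red is not meant.

How it is judged:
By the outcome, as a careful person would: the job done as asked, in the order asked, and still so for the second after the job is handed in, with the robot touching nothing.
It also fails if it takes over 48 s, if anything falls off the work surface, if the arm or the gripper's body presses on something with over 40 N, if the wrist force passes 120 N, or if a joint passes its speed limit or range.

## Working session

There is one attempt and no reset: what is moved stays moved. The work goes in short steps, Python scripts to look and compute and a shell command to move; the robot and the scene stay as the last step left them, time stands still between calls to the robot, and variables do not carry over. Pictures are saved under pics/ and viewed, and the job is handed in when it is done.

```bash
ls; mkdir -p pics; python3 - <<'E'
from rig import arm, optics
import cv2
print(arm.state(), arm.grip_point_offset)
for n in ["scene","top","wrist"]:
    d=optics.get_image(n); cv2.imwrite(f"pics/{n}0.png",d["color"])
    import numpy as np
    np.savez(f"pics/{n}0.npz",**{k:v for k,v in d.items()})
    print(n,d["K"],d["k1"],d["world_to_cam"].round(3))
E
```

```text
pics
{'time_s': 0.0, 'joint_pos': array([-75.38783762,  36.0595819 ,   2.20262848,  86.99786183,
        -1.5463851 ,  57.08253767,  -1.14502745]), 'dq': array([-0.018899  , -0.00262383,  0.01582908,  0.04565497, -0.04343495,
        0.05095705,  0.09912843]), 'effort': array([-3.03602437e-04, -5.63402760e+01,  1.22625243e+00, -1.93442023e+01,
        1.10078513e-02,  1.04314418e-02,  2.09005617e-05]), 'eef_pos': array([0.20475653, 0.6162363 , 0.23037118]), 'tcp_rot': array([-1.79889723e+02,  2.06754259e-03,  1.61618898e+02]), 'contact_force': array([-0.51950134, -0.71683642,  0.05012582]), 'ft_torque': array([ 0.0179765 , -0.00117193, -0.02964259]), 'width': 0.08519041597701627} 0.0187
scene [[411.4629906    0.         256.32589762]
 [  0.         411.4629906  191.89509436]
 [  0.           0.           1.        ]] -0.056805401777298876 [[-0.006  1.    -0.003 -0.02 ]
 [-0.709 -0.002  0.705  0.356]
 [ 0.705  0.006  0.709 -1.63 ]
 [ 0.     0.     0.     1.   ]]
top [[391.08984507   0.         251.21445249]
 [  0.         391.08984507 189.02565424]
 [  0.           0.           1.        ]] -0.03275651688119045 [[-0.042 -0.999 -0.005  0.039]
 [ 0.973 -0.042  0.225 -0.564]
 [-0.225  0.004  0.974 -0.972]
 [ 0.     0.     0.     1.   ]]
wrist [[295.8421554    0.         256.56796987]
 [  0.         295.8421554  193.34583515]
 [  0.           0.           1.        ]] -0.03461058558627257 [[ 0.316  0.949  0.    -0.65 ]
 [-0.915  0.304 -0.266  0.034]
 [-0.252  0.084  0.964 -0.378]
 [ 0.     0.     0.     1.   ]]
```

View pics/scene0.png

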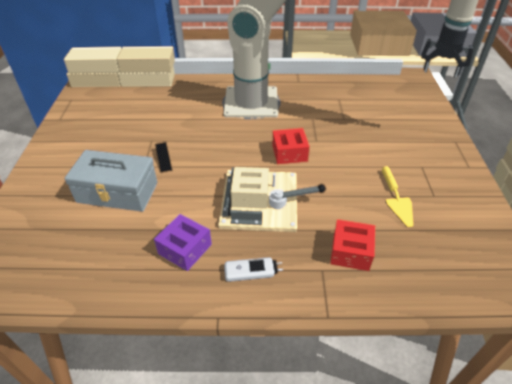

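View pics/top0.png

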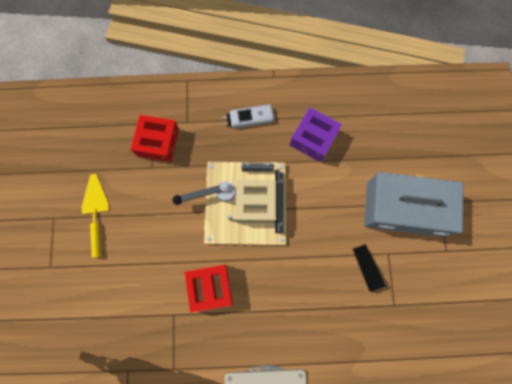

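The only cream half brick is in the jig, at top px (255,198). The red ones at (208,288) and (155,138) and the purple one at (316,134) are decoys. The knob is at about (178,200) and the pivot at (227,190). Next I'll enlarge this area and measure.

```bash
cat > h.py <<'E'
import numpy as np, cv2
def px(d,P):
    P=np.atleast_2d(P); W=d["world_to_cam"]; c=P@W[:3,:3].T+W[:3,3]
    s=np.c_[c[:,0],-c[:,1]]/(-c[:,2:3]); r2=(s**2).sum(1,keepdims=True); s=s*(1+float(d["k1"])*r2)
    K=d["K"]; return s*[K[0,0],K[1,1]]+[K[0,2],K[1,2]]
def ray(d,uv,z):
    K=d["K"]; uv=np.atleast_2d(np.float64(uv))
    s=cv2.undistortPoints(uv.reshape(-1,1,2),K,np.array([float(d["k1"]),0,0,0])).reshape(-1,2)
    W=d["world_to_cam"]; R=W[:3,:3]; o=-R.T@W[:3,3]
    v=np.c_[s[:,0],-s[:,1],-np.ones(len(s))]@R
    t=(z-o[2])/v[:,2]; return o+v*t[:,None]
def crop(im,x0,y0,x1,y1,k): return cv2.resize(im[y0:y1,x0:x1],None,fx=k,fy=k,interpolation=cv2.INTER_CUBIC)
E
python3 - <<'E'
from h import *
d=dict(np.load("pics/top0.npz"))
cv2.imwrite("pics/c1.png",crop(d["color"],160,145,300,260,5))
d=dict(np.load("pics/scene0.npz"))
cv2.imwrite("pics/c2.png",crop(d["color"],205,155,335,240,6))
E
```

```text
(no output)
```

View pics/c1.png

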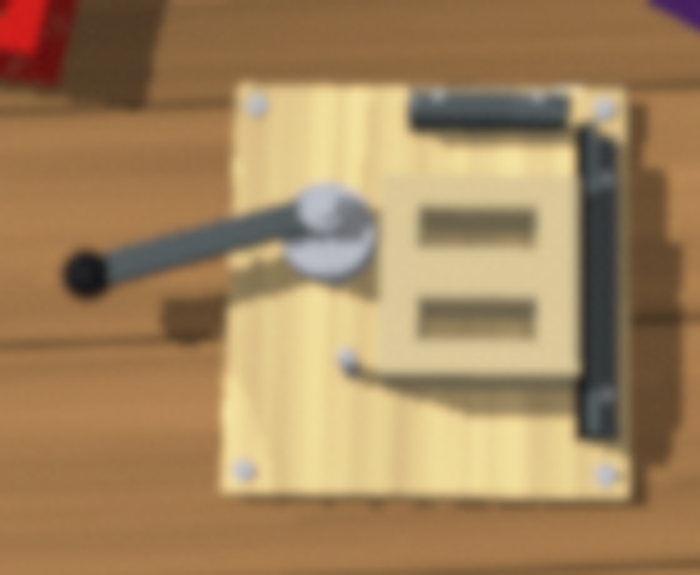

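View pics/c2.png

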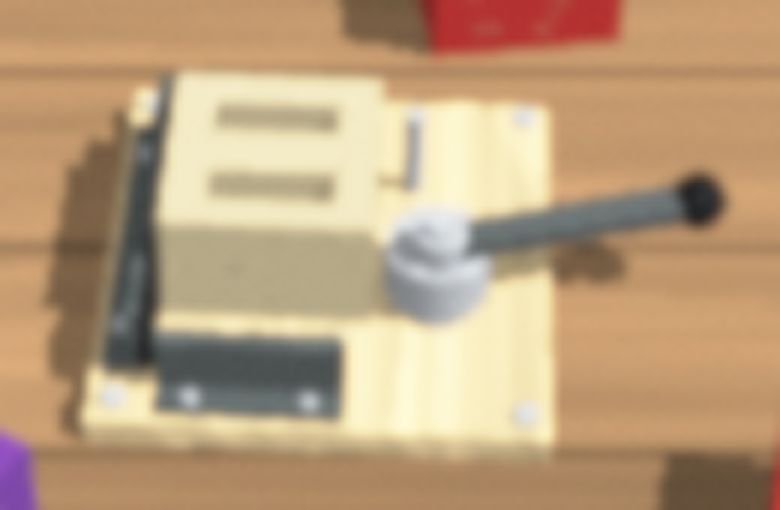

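The crops confirm it: the cream brick with two slots lies between the fence (right) and the cam, and the knob is at crop 1 (86,273), i.e. top px (177.2,199.6). The stop pin is at crop (346,357). Now I'll measure positions from the corners.

```bash
python3 - <<'E'
from h import *
d=dict(np.load("pics/top0.npz"));s=dict(np.load("pics/scene0.npz"))
for n,q in (("top",d),("scene",s)):
    W=q["world_to_cam"];print(n,"cam",(-W[:3,:3].T@W[:3,3]).round(3))
T=lambda p:(np.array(p,float)+.5)/5+[160,145]-.5
S=lambda p:(np.array(p,float)+.5)/6+[205,155]-.5
# jig: board top corners, z 18 : TL=(+103,+115) TR=(103,-105) BL=(-127,115) BR=(-127,-105)
J=np.array([[103,115],[103,-105],[-127,115],[-127,-105]])/1e3
w=ray(d,T([[237,85],[627,90],[222,490],[630,496]]),.018)[:,:2]
print(w.round(4))
def fit(J,w):
    Jc=J-J.mean(0);wc=w-w.mean(0)
    a=np.arctan2((Jc[:,0]*wc[:,1]-Jc[:,1]*wc[:,0]).sum(),(Jc*wc).sum());R=np.array([[np.cos(a),-np.sin(a)],[np.sin(a),np.cos(a)]])
    t=w.mean(0)-R@J.mean(0);return a,R,t,np.linalg.norm(J@R.T+t-w,axis=1)
a,R,t,e=fit(J,w);print("jig",np.degrees(a),t.round(4),e.round(4))
# scene: far(image top) = toward robot ; corners seen: TR of image=( -127,115), BR=(103,115), BL=(103,-105)
ws=ray(s,S([[549,103],[553,440],[84,427]]),.018)[:,:2]
a2,R2,t2,e2=fit(J[[2,0,1]],ws);print("scene jig",np.degrees(a2),t2.round(4),e2.round(4))
toJ=lambda p:((p[:,:2]-t)@R*1e3).round(1)
b=ray(d,T([[386,178],[580,177],[378,375],[582,375]]),.083);print("brick top",b.round(4),toJ(b),toJ(b).mean(0))
b=ray(s,S([[178,72],[384,77],[158,225],[378,227]]),.083);print("brick scene",toJ(b),toJ(b).mean(0))
k=np.vstack([ray(d,T([86,273]),.06),ray(s,S([699,199]),.06)]);print("knob",k.round(4),toJ(k))
p=np.vstack([ray(d,T([346,357]),.07),ray(s,S([416,115]),.07)]);print("pin",p.round(4),toJ(p))
for nm,pt in dict(pin=(-60,46,70),piv=(20,60,60),es=(75,-27,54)).items():
    P=np.r_[R@(np.array(pt[:2])/1e3)+t,pt[2]/1e3]; print(nm,P.round(4),px(d,P)*5-[800,725],px(s,P)*6-[1230,930])
E
```

```text
top cam [0.332 0.019 1.075]
scene cam [1.402 0.03  0.905]
[[ 0.6608  0.1359]
 [ 0.6482 -0.0837]
 [ 0.4336  0.1478]
 [ 0.4211 -0.0714]]
jig -3.1566711340625297 [0.5526 0.0265] [0.001  0.0015 0.0015 0.001 ]
scene jig -2.2913148423771235 [0.5538 0.0274] [0.0034 0.0014 0.0023]
brick top [[ 0.5863  0.0516  0.083 ]
 [ 0.5825 -0.0499  0.083 ]
 [ 0.4826  0.0592  0.083 ]
 [ 0.4781 -0.045   0.083 ]] [[ 32.3  26.9]
 [ 34.  -74.6]
 [-71.7  28.7]
 [-70.5 -75.6]] [-18.975 -23.65 ]
brick scene [[-71.  -73.9]
 [-73.2  29.2]
 [ 37.  -72.6]
 [ 32.4  30.5]] [-18.7 -21.7]
knob [[0.5472 0.2132 0.06  ]
 [0.5442 0.2128 0.06  ]] [[-15.7 186.1]
 [-18.7 185.5]]
pin [[0.4947 0.076  0.07  ]
 [0.495  0.0757 0.07  ]] [[-60.6  46.2]
 [-60.2  45.9]]
pin [0.4953 0.0758 0.07  ] [[344.42500789 353.92054474]] [[413.72756194 112.8425019 ]]
piv [0.5759 0.0853 0.06  ] [[323.22104419 208.21357758]] [[437.33440259 242.53543911]]
es [ 0.626  -0.0046  0.054 ] [[487.13104316 113.97572883]] [[247.33872563 328.04696213]]
```

```bash
python3 -m crank '[[[0.02,-0.032,0,0,0,2,0.03],[0.04,-0.064,0,0,0,4,0.03],[0.06,-0.096,0,0,0,6,0.03],[0.08,-0.128,0,0,0,8,0.03],[0.1,-0.16,0,0,0,10,0.03],[0.12,-0.192,0,0,0,12,0.03],[0.14,-0.224,0,0,0,14,0.03],[0.16,-0.25,0,0,0,15.4,0.03]]]' 40
python3 - <<'E'
from h import *
d=dict(np.load("pics/top0.npz"))
m=cv2.inRange(d["color"],(0,0,130),(80,80,255)); 
c,_=cv2.findContours(m,cv2.RETR_EXTERNAL,cv2.CHAIN_APPROX_SIMPLE)
for k in c:
    if cv2.contourArea(k)>200: print(ray(d,k.reshape(-1,2).astype(float),.065)[:,:2].min(0).round(3),ray(d,k.reshape(-1,2).astype(float),.065)[:,:2].max(0).round(3))
E
```

```text
time_s: 0.82
eef_pos: [0.3655, 0.3639, 0.2312]
tcp_rot: [-179.9, -0.0, 177.1]
contact_force: [0.1, -0.2, -0.0]
width: 0.0302
[0.259 0.077] [0.371 0.192]
[0.67  0.218] [0.79  0.341]
```

```bash
python3 -m crank '[[[0.01,-0.04,0,0,0,0,0.03],[0.02,-0.08,0,0,0,0,0.03],[0.03,-0.12,0,0,0,0,0.03],[0.04,-0.16,0,0,0,0,0.03],[0.05,-0.2,0,0,0,0,0.03],[0.06,-0.24,0,0,0,0,0.03],[0.07,-0.28,0,0,0,0,0.03],[0.08,-0.32,0,0,0,0,0.03]]]' && python3 -m crank '[[[0.003,-0.03,-0.02,0,0,0,0.03],[0.003,-0.039,-0.05,0,0,0,0.03],[0.003,-0.039,-0.08,0,0,0,0.03],[0.003,-0.039,-0.11,0,0,0,0.03],[0.003,-0.039,-0.13,0,0,0,0.03],[0.003,-0.039,-0.14,0,0,0,0.03],[0.003,-0.039,-0.14,0,0,0,0.03],[0.003,-0.039,-0.14,0,0,0,0.03]]]'
python3 - <<'E'
from rig import arm,optics
import cv2
from h import *
for n in ("wrist","top"):
    d=optics.get_image(n); im=d["color"]; cv2.imwrite(f"pics/{n}1.png",im if n=="wrist" else crop(im,160,145,300,260,5))
print(arm.state())
E
```

```text
time_s: 1.48
eef_pos: [0.4449, 0.0449, 0.2314]
tcp_rot: [180.0, 0.0, 177.0]
contact_force: [1.3, 0.6, -0.2]
width: 0.0296
time_s: 2.15
eef_pos: [0.4476, 0.0078, 0.091]
tcp_rot: [-180.0, -0.1, 177.0]
contact_force: [-0.8, 0.6, 0.3]
width: 0.03
{'time_s': 2.25, 'joint_pos': array([ -5.18766985,  34.03324053,   0.84985385, 125.39334455,
        -1.35467247,  20.50218519,  83.80246842]), 'dq': array([-0.05800886, -0.81136253,  0.01305676, -0.08715158,  0.05146023,
       -0.24523758, -0.02415765]), 'effort': array([ 2.98975746e-02, -4.25494051e+01,  8.16560369e-01, -7.94412911e+00,
        4.77316906e-03,  1.72259111e-02, -2.90903574e-05]), 'eef_pos': array([0.44856622, 0.00790906, 0.09202784]), 'tcp_rot': array([1.79990875e+02, 7.88871489e-02, 1.77017594e+02]), 'contact_force': array([-0.27991823,  0.44203241,  1.29241987]), 'ft_torque': array([ 0.01398068, -0.02667938, -0.02694705]), 'width': 0.029825656216823815}
```

View pics/wrist1.png

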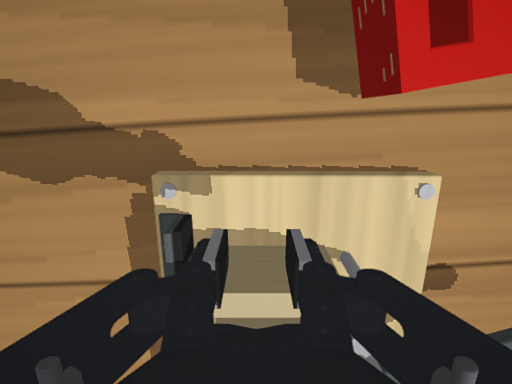

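View pics/top1.png

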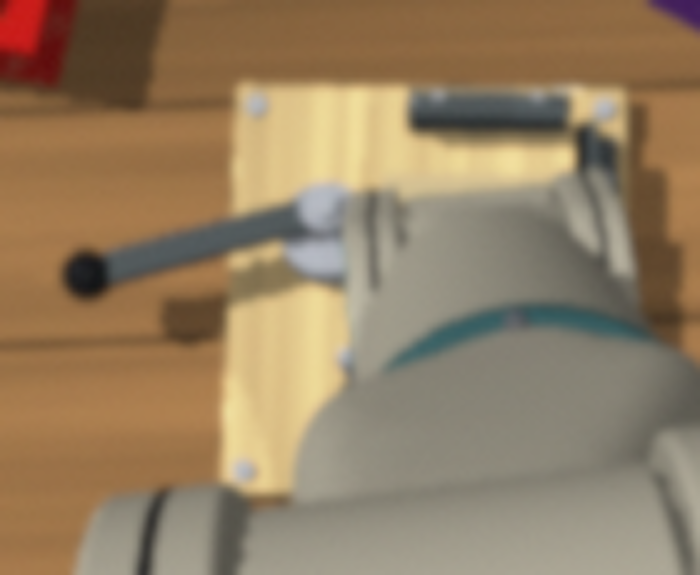

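```bash
python3 -m crank '[[[0,0,-0.02,0,0,0,0.03],[0,0,-0.04,0,0,0,0.03],[0,0,-0.051,0,0,0,0.03],[0,0,-0.051,0,0,0,0.03],[0.005,0,-0.051,0,0,0,0.03],[0.01,-0.0005,-0.051,0,0,0,0.03],[0.015,-0.001,-0.051,0,0,0,0.03],[0.02,-0.001,-0.051,0,0,0,0.03]]]' && python3 -m crank '[[[0.003,0,0,0,0,0,0.03],[0.006,0,0,0,0,0,0.03],[0.009,-0.0005,0,0,0,0,0.03],[0.012,-0.0005,0,0,0,0,0.03],[0.015,-0.001,0,0,0,0,0.03],[0.018,-0.001,0,0,0,0,0.03],[0.021,-0.001,0,0,0,0,0.03],[0.024,-0.001,0,0,0,0,0.03]]]'
```

```text
time_s: 2.92
eef_pos: [0.4695, 0.0068, 0.0411]
tcp_rot: [180.0, 0.1, 177.0]
contact_force: [-0.1, -0.8, -0.2]
width: 0.0299
time_s: 3.58
eef_pos: [0.487, 0.0056, 0.0404]
tcp_rot: [-179.9, -0.5, 177.0]
contact_force: [-9.5, 0.9, 9.2]
width: 0.0301
```

```bash
python3 -m crank '[[[0.003,0,0.001,0,0,0,0.03],[0.006,0,0.001,0,0,0,0.03],[0.009,-0.0005,0.001,0,0,0,0.03],[0.012,-0.0005,0.001,0,0,0,0.03],[0.015,-0.001,0.001,0,0,0,0.03],[0.018,-0.001,0.001,0,0,0,0.03],[0.018,-0.001,0.001,0,0,0,0.03],[0.018,-0.001,0.001,0,0,0,0.03]]]'
python3 - <<'E'
from rig import arm,optics
import cv2
from h import *
for n in ("wrist","scene"):
    d=optics.get_image(n); im=d["color"]; cv2.imwrite(f"pics/{n}2.png",im if n=="wrist" else crop(im,205,155,335,240,6))
print(arm.state())
E
```

```text
time_s: 4.25
eef_pos: [0.5098, 0.0049, 0.0412]
tcp_rot: [-180.0, -0.0, 177.0]
contact_force: [-3.3, 0.5, -0.9]
width: 0.03
{'time_s': 4.35, 'joint_pos': array([  0.36822463,  42.38864569,  -6.09966037, 117.23723104,
        11.55208598,  20.94401486,  72.0674874 ]), 'dq': array([-0.05587864, -0.07786792, -0.03342703,  0.08179346,  0.12109881,
        0.01795626, -0.08947472]), 'effort': array([ 6.92962809e-02, -5.19219875e+01, -5.91904577e-01, -1.02571589e+01,
        1.03965502e-01, -8.86674542e-01,  7.57619011e-03]), 'eef_pos': array([0.50982564, 0.00488921, 0.04115706]), 'tcp_rot': array([ 1.79999504e+02, -1.96591291e-02,  1.77020970e+02]), 'contact_force': array([-3.28843909, -0.23764052, -1.60038283]), 'ft_torque': array([ 0.03302718,  0.56051521, -0.04870125]), 'width': 0.02990592165860909}
```

View pics/scene2.png

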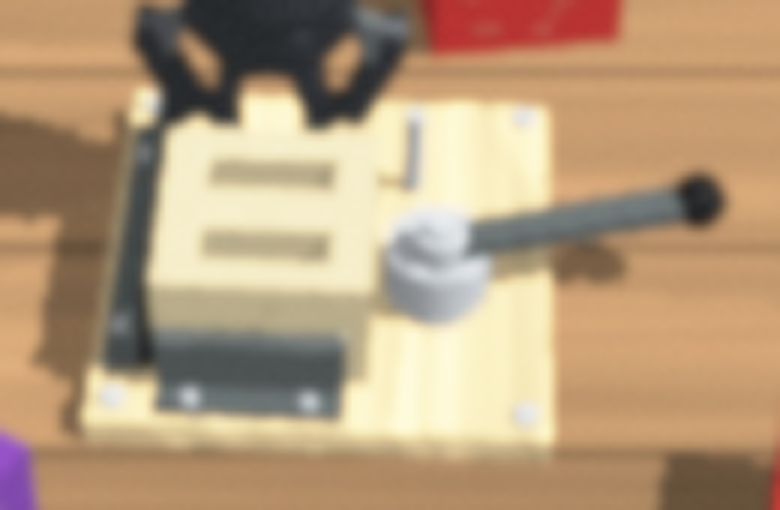

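View pics/wrist2.png

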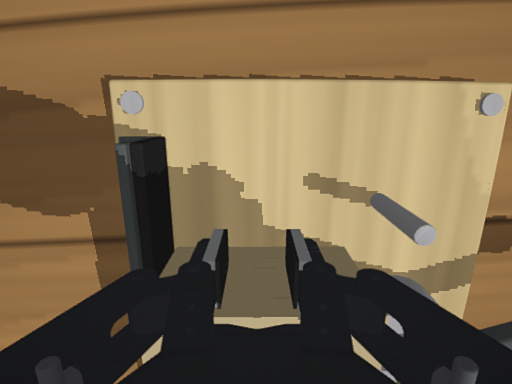

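The brick has slid flat and square along the fence. Its front top edge is at scene crop (150,290)–(368,293). I'll compute the remaining gap.

```bash
cat >> h.py <<'E'
a=np.radians(-3.16+0.2);R=np.array([[np.cos(a),-np.sin(a)],[np.sin(a),np.cos(a)]]);t=np.array([.5526,.0265])
toJ=lambda p:((np.atleast_2d(p)[:,:2]-t)@R*1e3).round(1)
def toW(x,y): return (R@np.array([x,y])/1e3+t).round(4)
E
python3 - <<'E'
from h import *
s=dict(np.load("pics/scene0.npz"))
S=lambda p:(np.array(p,float)+.5)/6+[205,155]-.5
print(toJ(ray(s,S([[150,288],[368,293],[178,124],[375,124]]),.083)), toJ([.5098,.0049]))
print("before",toJ(ray(s,S([[158,225],[378,227]]),.083)))
E
```

```text
[[ 77.5 -72.3]
 [ 75.2  27.5]
 [-33.1 -70. ]
 [-38.3  26.3]] [[-41.6 -23.8]]
before [[ 36.8 -72.7]
 [ 32.5  30.4]]
```

```bash
python3 -m crank '[[[0.0005,0,0,0,0,0,0.03],[0.001,0,0,0,0,0,0.03],[0.0015,0,0,0,0,0,0.03],[0.002,0,0,0,0,0,0.03],[0.0025,0,0,0,0,0,0.03],[0.003,0,0,0,0,0,0.03],[0.003,0,0,0,0,0,0.03],[0.003,0,0,0,0,0,0.03]]]'
```

```text
time_s: 5.02
eef_pos: [0.5099, 0.0048, 0.0411]
tcp_rot: [-180.0, -0.3, 177.0]
contact_force: [-8.9, 0.5, 3.3]
width: 0.03
```

```bash
python3 -m crank '[[[0.0005,0,0,0,0,0,0.03],[0.001,0,0,0,0,0,0.03],[0.0015,0,0,0,0,0,0.03],[0.002,0,0,0,0,0,0.03],[0.0025,0,0,0,0,0,0.03],[0.003,0,0,0,0,0,0.03],[0.0035,0,0,0,0,0,0.03],[0.004,0,0,0,0,0,0.03]]]'
```

```text
time_s: 5.68
eef_pos: [0.5096, 0.0048, 0.0408]
tcp_rot: [-179.9, -0.8, 177.0]
contact_force: [-16.5, 1.1, 10.3]
width: 0.0299
```

```bash
python3 -m crank '[[[0.001,0,0.001,0,0,0,0.03],[0.002,0,0.002,0,0,0,0.03],[0.003,0,0.002,0,0,0,0.03],[0.004,0,0.002,0,0,0,0.03],[0.005,0,0.002,0,0,0,0.03],[0.005,0,0.002,0,0,0,0.03],[0.005,0,0.002,0,0,0,0.03],[0.005,0,0.002,0,0,0,0.03]]]'
```

```text
time_s: 6.35
eef_pos: [0.5096, 0.0051, 0.0412]
tcp_rot: [-179.8, -1.3, 177.0]
contact_force: [-22.2, 2.3, 2.4]
width: 0.0302
```

The tool doesn't advance while the push force climbs to 22 N, twice the sliding friction, so the brick is butted. I'll retreat straight back, lift clear and check.

```bash
python3 -m crank '[[[-0.008,0,0,0,0,0,0.03],[-0.016,0,0,0,0,0,0.03],[-0.03,0,0,0,0,0,0.03],[-0.045,0.001,0,0,0,0,0.03],[-0.06,0.002,0.01,0,0,0,0],[-0.06,0.01,0.045,0,0,0,0],[-0.06,0.03,0.08,0,0,0,0],[-0.06,0.06,0.12,0,0,2,0]]]' && python3 -m crank '[[[-0.02,0.035,0,0,0,2,0],[-0.02,0.07,0,0,0,4,0],[-0.01,0.105,0,0,0,6,0],[0.02,0.13,0,0,0,8,0],[0.05,0.13,0,0,0,10,0],[0.08,0.13,0,0,0,12,0],[0.11,0.13,0,0,0,14,0],[0.13,0.13,0,0,0,14,0]]]'
python3 - <<'E'
from rig import arm,optics
from h import *
for n in ("top","scene"):
    d=optics.get_image(n); np.savez(f"pics/{n}3.npz",**d); im=d["color"]; cv2.imwrite(f"pics/{n}3.png",crop(im,160,145,300,260,5) if n=="top" else crop(im,205,155,335,240,6))
s=arm.state();print(s["eef_pos"],s["tcp_rot"],s["joint_pos"].round(0),toJ(s["eef_pos"]))
p=np.array([20.,60])
for th in (.28,.5,.75,1.,1.2,1.4,1.5,1.571):
    for dd in (45,20):
        q=p+95*np.array([-np.sin(th),np.cos(th)])+dd*np.array([np.cos(th),np.sin(th)])
        print(th,dd,toW(*q),"yaw", round(180-3+np.degrees(th),0))
E
```

```text
time_s: 7.02
eef_pos: [0.4639, 0.0592, 0.1588]
tcp_rot: [180.0, 0.3, 178.8]
contact_force: [1.6, -0.4, -0.6]
width: 0.0002
time_s: 7.68
eef_pos: [0.5972, 0.1902, 0.1578]
tcp_rot: [180.0, 0.4, -167.0]
contact_force: [0.3, 0.0, -0.1]
width: -0.0004
[0.59774431 0.18962344 0.15742766] [ 179.98185598    0.47495202 -167.17018088] [-12.  39. -13.  95.  11.  47.  73.] [[ 36.7 165.2]]
0.28 45 [0.598  0.1881] yaw 193.0
0.28 20 [0.5736 0.1824] yaw 193.0
0.5 45 [0.575  0.1905] yaw 206.0
0.5 20 [0.5525 0.1797] yaw 206.0
0.75 45 [0.5491 0.1871] yaw 220.0
0.75 20 [0.5299 0.171 ] yaw 220.0
1.0 45 [0.5247 0.1773] yaw 234.0
1.0 20 [0.5101 0.157 ] yaw 234.0
1.2 45 [0.5075 0.1654] yaw 246.0
1.2 20 [0.4972 0.1426] yaw 246.0
1.4 45 [0.4929 0.1502] yaw 257.0
1.4 20 [0.4874 0.1259] yaw 257.0
1.5 45 [0.4869 0.1417] yaw 263.0
1.5 20 [0.4838 0.1168] yaw 263.0
1.571 45 [0.4831 0.1352] yaw 267.0
1.571 20 [0.4818 0.1102] yaw 267.0
```

View pics/top3.png

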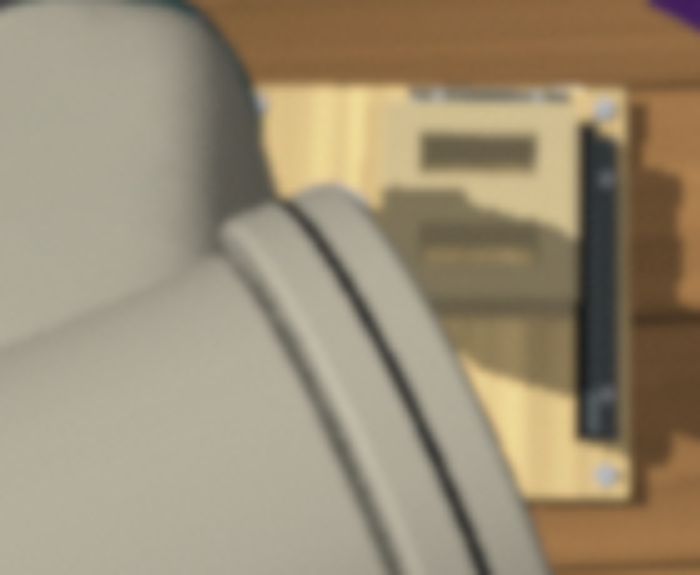

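View pics/scene3.png

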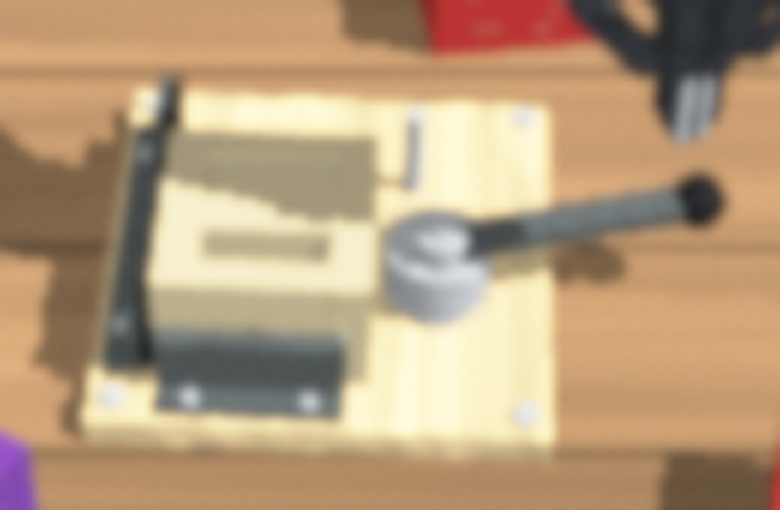

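The brick is up at the end stop and the lever is unmoved (knob at scene crop (699,199)). The closed fingers are above the far side of the lever arm, so I'll descend beside it.

```bash
python3 -m crank '[[[0.003,0,-0.03,0,0,0,0],[0.003,-0.002,-0.06,0,0,0,0],[0.003,-0.002,-0.09,0,0,0,0],[0.003,-0.002,-0.112,0,0,0,0],[0.003,-0.002,-0.112,0,0,0,0],[0.003,-0.002,-0.112,0,0,0,0],[-0.003,-0.003,-0.112,0,0,0,0],[-0.009,-0.004,-0.112,0,0,0,0]]]'
python3 - <<'E'
from rig import arm,optics
from h import *
for n in ("wrist","scene"):
    d=optics.get_image(n); im=d["color"]; cv2.imwrite(f"pics/{n}4.png",im if n=="wrist" else crop(im,205,155,335,240,6))
s=arm.state();print(s["eef_pos"],s["contact_force"],toJ(s["eef_pos"]))
E
```

```text
time_s: 8.45
eef_pos: [0.5842, 0.1865, 0.0467]
tcp_rot: [180.0, 0.2, -167.0]
contact_force: [-0.5, -0.2, 0.2]
width: -0.0
[0.58240798 0.18608828 0.04635864] [-1.35725273 -0.44377632  0.85190599] [[ 21.5 160.9]]
```

View pics/scene4.png

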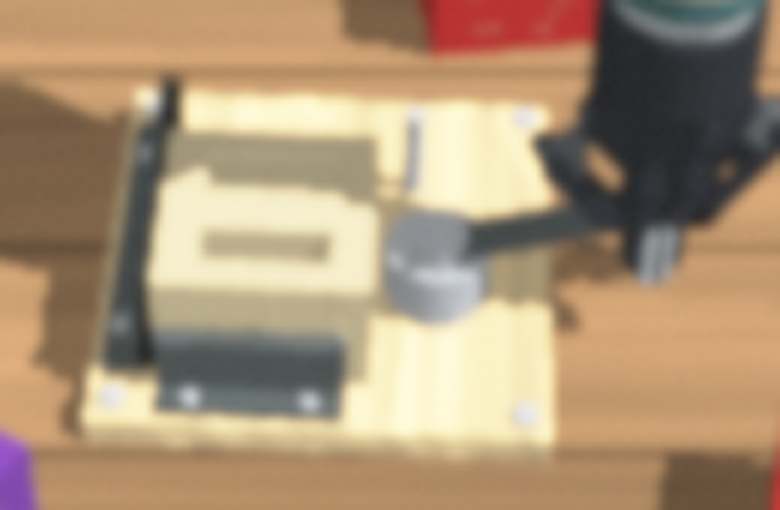

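View pics/wrist4.png

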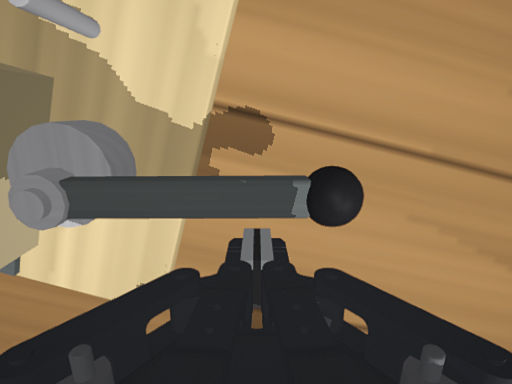

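The fingers stand beside the bar about 96 mm from the pivot (wrist px (257,240)), clear of the knob at (333,196). Now I'll sweep the lever along its arc.

```bash
python3 -m crank '[[[-0.005,-0.002,0,0,0,0,0],[-0.01,-0.003,0,0,0,0,0],[-0.016,-0.004,0,0,0,4,0],[-0.023,-0.005,0,0,0,8,0],[-0.03,-0.006,0,0,0,13,0],[-0.035,-0.0075,0,0,0,16,0],[-0.04,-0.009,0,0,0,19,0],[-0.044,-0.011,0,0,0,21,0]]]'
python3 - <<'E'
from rig import arm,optics
from h import *
for n in ("wrist",):
    d=optics.get_image(n); im=d["color"]; cv2.imwrite(f"pics/{n}5.png",im)
s=arm.state();print(s["eef_pos"],s["tcp_rot"],s["contact_force"],toJ(s["eef_pos"]),s["joint_pos"].round(0))
E
```

```text
time_s: 9.22
eef_pos: [0.5401, 0.1758, 0.0456]
tcp_rot: [-180.0, 0.2, -145.8]
contact_force: [2.4, 1.7, 1.5]
width: 0.0
[0.53890553 0.17505144 0.04540609] [ 1.79999808e+02  1.15833669e-01 -1.45787593e+02] [0.94241653 1.03023247 2.75983092] [[-21.3 147.6]] [-11.  45. -15. 108.  22.  29.  83.]
```

View pics/wrist5.png

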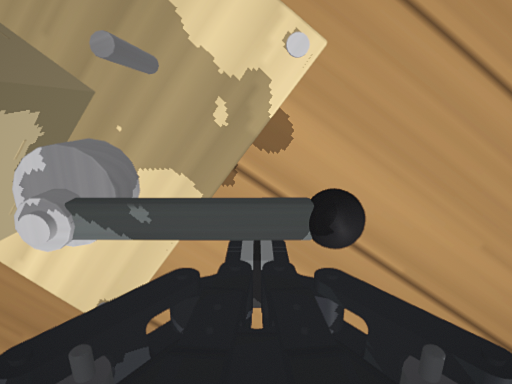

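```bash
python3 -m crank '[[[-0.006,-0.003,0,0,0,4,0],[-0.0125,-0.006,0,0,0,8,0],[-0.018,-0.01,0,0,0,12,0],[-0.023,-0.0135,0,0,0,16,0],[-0.028,-0.0175,0,0,0,20,0],[-0.0325,-0.0225,0,0,0,24,0],[-0.037,-0.027,0,0,0,28,0],[-0.0415,-0.0325,0,0,0,32,0]]]'
python3 - <<'E'
from rig import arm,optics
from h import *
for n in ("wrist",):
    d=optics.get_image(n); im=d["color"]; cv2.imwrite(f"pics/{n}6.png",im)
s=arm.state();print(s["eef_pos"],s["tcp_rot"],s["contact_force"],toJ(s["eef_pos"]),s["joint_pos"].round(0))
E
```

```text
time_s: 9.93
eef_pos: [0.499, 0.1444, 0.0453]
tcp_rot: [-179.9, 0.3, -113.8]
contact_force: [4.7, 3.4, -0.6]
width: 0.0001
[0.49798489 0.14265235 0.04517441] [-1.79921678e+02  1.62177559e-01 -1.13649761e+02] [2.4691394  2.85071702 2.61739026] [[-60.5 113.2]] [ -5.  44. -21. 116.  34.  27. 104.]
```

View pics/wrist6.png

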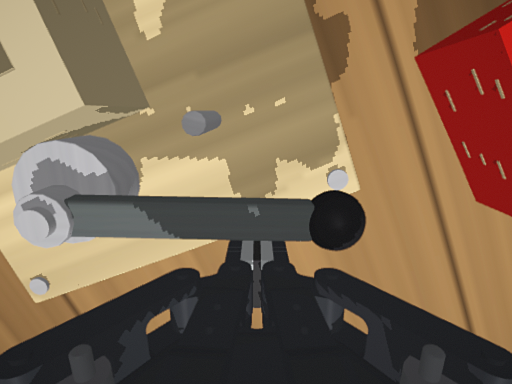

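```bash
python3 -m crank '[[[-0.002,-0.0035,0,0,0,2,0],[-0.004,-0.0065,0,0,0,4,0],[-0.0055,-0.01,0,0,0,6,0],[-0.0075,-0.013,0,0,0,8.5,0],[-0.009,-0.016,0,0,0,11,0],[-0.0105,-0.0195,0,0,0,13,0],[-0.012,-0.0225,0,0,0,15,0],[-0.013,-0.026,0,0,0,17,0]]]' && python3 -m crank '[[[0,-0.001,0,0,0,1,0],[-0.001,-0.002,0,0,0,2,0],[-0.001,-0.003,0,0,0,3,0],[-0.001,-0.004,0,0,0,4,0],[-0.001,-0.005,0,0,0,4,0],[-0.002,-0.006,0,0,0,4,0],[-0.002,-0.007,0,0,0,4,0],[-0.002,-0.007,0,0,0,4,0]]]'
python3 - <<'E'
from rig import arm,optics
from h import *
for n in ("wrist",):
    d=optics.get_image(n); im=d["color"]; cv2.imwrite(f"pics/{n}7.png",im)
s=arm.state();print(s["eef_pos"],s["tcp_rot"],s["contact_force"],toJ(s["eef_pos"]),s["joint_pos"].round(0))
E
```

```text
time_s: 10.65
eef_pos: [0.486, 0.1214, 0.0453]
tcp_rot: [-179.8, 0.5, -96.8]
contact_force: [1.5, 9.2, -0.7]
width: -0.0002
time_s: 11.32
eef_pos: [0.4837, 0.1145, 0.0453]
tcp_rot: [-179.8, 0.5, -92.9]
contact_force: [2.3, 9.5, -0.0]
width: -0.0003
[0.48368744 0.11451289 0.04526054] [-179.82318581    0.46772934  -92.91764345] [ 1.39331406  8.73102063 -0.33655845] [[-73.4  84.3]] [  1.  44. -26. 119.  42.  26. 120.]
```

View pics/wrist7.png

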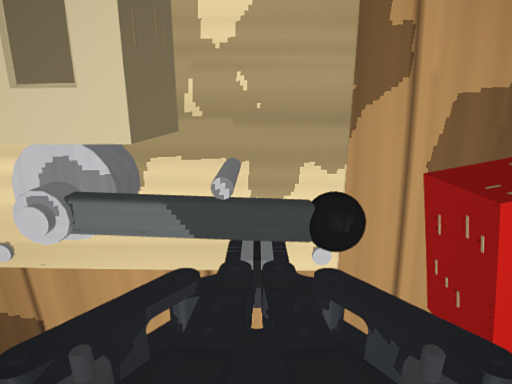

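```bash
python3 -m crank '[[[0,-0.001,0,0,0,0,0],[0,-0.002,0,0,0,0,0],[0,-0.003,0,0,0,0,0],[0,-0.004,0,0,0,0,0],[0,-0.005,0,0,0,0,0],[0,-0.006,0,0,0,0,0],[0,-0.006,0,0,0,0,0],[0,-0.006,0,0,0,0,0]]]'
```

```text
time_s: 12.03
eef_pos: [0.4832, 0.1114, 0.0453]
tcp_rot: [-179.8, 0.7, -92.8]
contact_force: [-1.1, 14.8, -1.0]
width: -0.0001
```

```bash
python3 -m crank '[[[0,-0.001,0,0,0,0,0],[0,-0.002,0,0,0,0,0],[0,-0.003,0,0,0,0,0],[0,-0.004,0,0,0,0,0],[0,-0.005,0,0,0,0,0],[0,-0.005,0,0,0,0,0],[0,-0.005,0,0,0,0,0],[0,-0.005,0,0,0,0,0]]]'
python3 - <<'E'
from rig import arm,optics
from h import *
for n in ("wrist",):
    d=optics.get_image(n); im=d["color"]; cv2.imwrite(f"pics/{n}8.png",crop(im,0,110,400,280,2))
E
```

```text
time_s: 12.7
eef_pos: [0.4832, 0.1113, 0.0455]
tcp_rot: [-179.8, 1.1, -92.6]
contact_force: [-2.4, 22.9, -3.7]
width: 0.0002
```

View pics/wrist8.png

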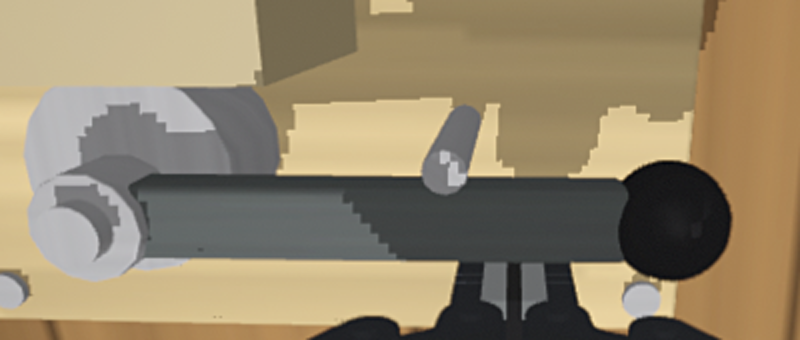

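The force rose from 15 to 23 N with no motion, and the bar touches the pin (crop (445,175)), so the lever is home. I'll back off, lift away and inspect.

```bash
python3 -m crank '[[[0,0.005,0,0,0,0,0],[0,0.01,0,0,0,0,0],[0,0.015,0,0,0,0,0],[0,0.025,0,0,0,0,0],[0,0.04,0,0,0,0,0],[0,0.055,0.02,0,0,0,0],[0,0.065,0.06,0,0,0,0],[0,0.07,0.1,0,0,0,0]]]' && python3 -m crank '[[[0.01,0.04,0.03,0,0,-7,0],[0.02,0.08,0.05,0,0,-14,0],[0.02,0.12,0.05,0,0,-21,0],[0.02,0.16,0.05,0,0,-28,0],[0.02,0.2,0.05,0,0,-35,0],[0.02,0.24,0.05,0,0,-40,0],[0.02,0.27,0.05,0,0,-40,0],[0.02,0.27,0.05,0,0,-40,0]]]'
python3 - <<'E'
from rig import arm,optics
from h import *
for n in ("top","scene"):
    d=optics.get_image(n); np.savez(f"pics/{n}9.npz",**d); im=d["color"]; cv2.imwrite(f"pics/{n}9.png",im);cv2.imwrite(f"pics/{n}9c.png",crop(im,160,145,300,260,5) if n=="top" else crop(im,205,155,335,240,6))
s=arm.state();print(s["eef_pos"],s["contact_force"])
E
```

```text
time_s: 13.42
eef_pos: [0.4805, 0.1696, 0.1448]
tcp_rot: [179.7, -0.1, -92.9]
contact_force: [2.2, -1.2, -0.9]
width: -0.0
time_s: 14.08
eef_pos: [0.4981, 0.448, 0.1946]
tcp_rot: [179.6, 0.2, -132.5]
contact_force: [-1.4, 0.8, 0.6]
width: -0.0003
[0.50063727 0.43978564 0.19379488] [-0.40366261 -0.59397315 -0.13227266]
```

View pics/top9c.png

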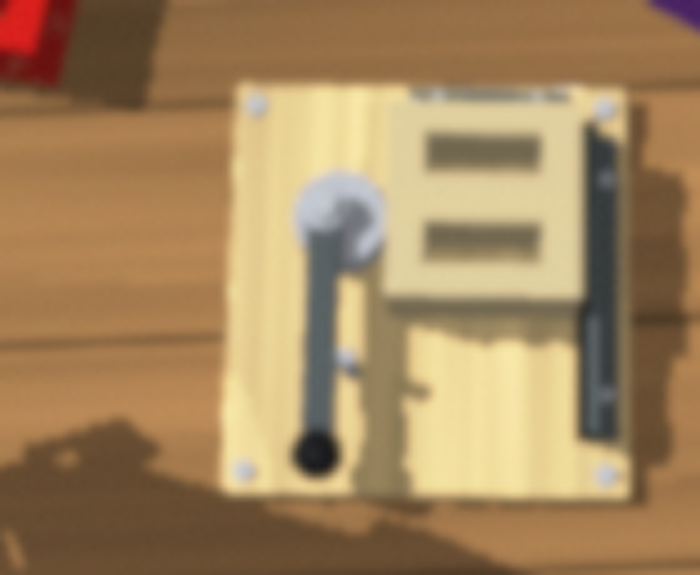

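View pics/scene9c.png

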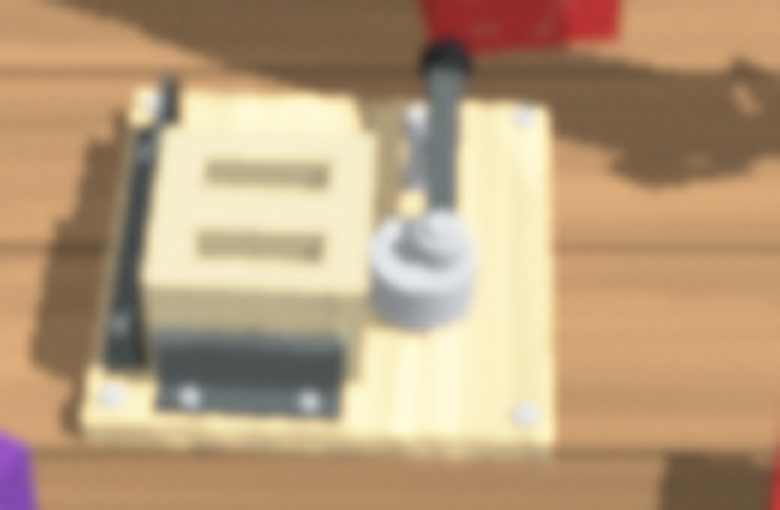

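View pics/scene9.png

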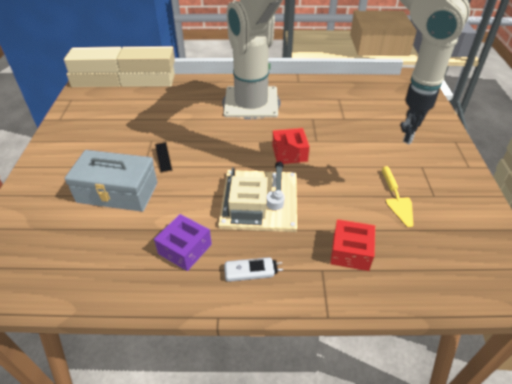

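The lever lies along jig -x against the pin, with the knob at top crop (316,452). The brick sits at the stop and the bystanders look unmoved. One numeric check before I hand it in.

```bash
python3 - <<'E'
from h import *
d=dict(np.load("pics/top9.npz"));s=dict(np.load("pics/scene9.npz"))
T=lambda p:(np.array(p,float)+.5)/5+[160,145]-.5
S=lambda p:(np.array(p,float)+.5)/6+[205,155]-.5
k=np.vstack([ray(d,T([316,452]),.06),ray(s,S([447,60]),.06)]);q=toJ(k);print("knob",q,"th",np.arctan2(-(q[:,0]-20),q[:,1]-60))
print("brick rear/left top",toJ(ray(d,T([[386,300],[584,300]]),.083)),"slot y shift mm", toJ(ray(d,T([[483,152]]),.083))-toJ(ray(d,T([[477,227]]),.083)))
d0=dict(np.load("pics/top0.npz"));D=cv2.absdiff(d0["color"],d["color"]).max(2)
for n,(x0,y0,x1,y1) in dict(box=(360,168,468,240),wedge=(350,240,388,294),meter=(220,100,280,132),gauge=(78,170,112,262)).items(): print(n,(D[y0:y1,x0:x1]>40).mean().round(4))
E
```

```text
knob [[-108.7   61.6]
 [-113.7   61. ]] th [1.55836495 1.56331703]
brick rear/left top [[-32.5  25.6]
 [-31.7 -76.5]] slot y shift mm [[40.4 -2.9]]
box 0.0
wedge 0.0
meter 0.0
gauge 0.2999
```

The lever measures 1.56 rad. The brick measures within 2 mm of butted, so I'll use the remaining time for a close wrist view of the end-stop contact. The gauge difference is the arm in front of it; the scene view shows it in place.

```bash
python3 -m crank '[[[0.02,-0.03,0,0,0,-4,0],[0.04,-0.06,0,0,0,-8,0],[0.06,-0.09,0,0,0,-12,0],[0.08,-0.12,0.005,0,0,-16,0],[0.1,-0.15,0.005,0,0,-20,0],[0.12,-0.18,0.005,0,0,-24,0],[0.14,-0.21,0.005,0,0,-28,0],[0.16,-0.24,0.005,0,0,-32,0]]]' && python3 -m crank '[[[0.01,-0.03,0,0,0,-4,0],[0.02,-0.06,0,0,0,-8,0],[0.03,-0.09,0,0,0,-12,0],[0.04,-0.12,0,0,0,-16,0],[0.055,-0.15,0,0,0,-18,0],[0.07,-0.18,0,0,0,-18,0],[0.08,-0.21,0,0,0,-18,0],[0.085,-0.22,0,0,0,-18,0]]]'
python3 - <<'E'
from rig import arm,optics
from h import *
d=optics.get_image("wrist"); np.savez("pics/w10.npz",**d); cv2.imwrite("pics/w10.png",d["color"])
d=optics.get_image("scene"); cv2.imwrite("pics/s10.png",d["color"])
E
```

```text
time_s: 14.85
eef_pos: [0.6627, 0.1938, 0.1996]
tcp_rot: [-179.9, -0.1, -165.4]
contact_force: [0.5, -0.1, -1.5]
width: 0.0001
time_s: 15.52
eef_pos: [0.7471, -0.0324, 0.199]
tcp_rot: [-179.6, -0.1, 176.4]
contact_force: [-0.6, -1.6, 0.4]
width: -0.0
```

View pics/w10.png

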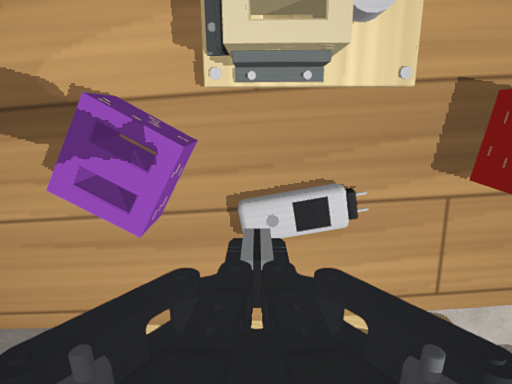

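View pics/s10.png

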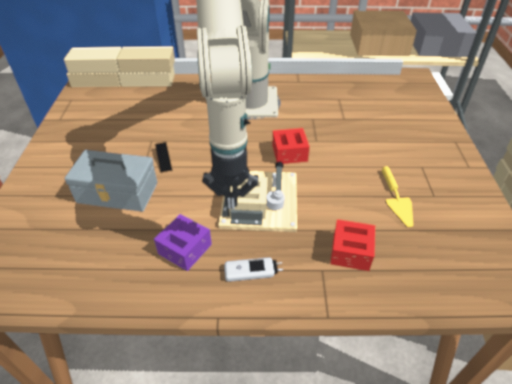

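```bash
python3 - <<'E'
from h import *
d=dict(np.load("pics/w10.npz"));cv2.imwrite("pics/w10c.png",crop(d["color"],200,0,360,95,5))
C=lambda p:(np.array(p,float)+.5)/5+[200,0]-.5
print(px(d,np.r_[toW(75,-27),.054])*5-[1000,0],px(d,np.r_[toW(75,-27),.083])*5-[1000,0])
E
```

```text
[[400.1486218  246.15647214]] [[413.0425649  209.17183702]]
```

View pics/w10c.png

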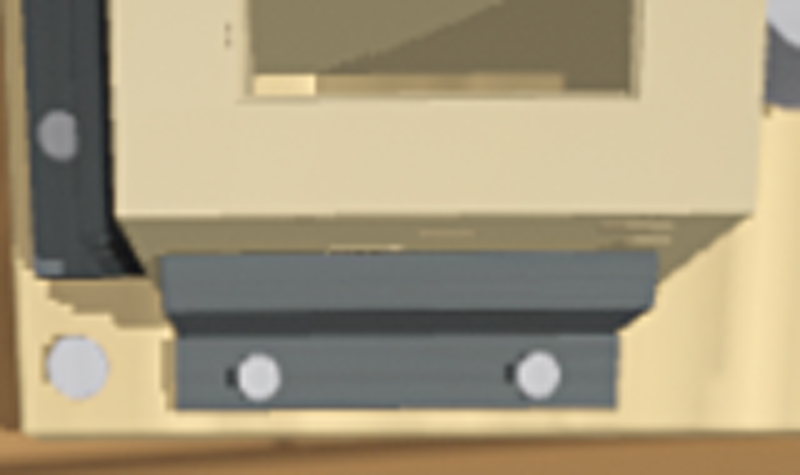

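The brick's front top edge (crop row 214) and the stop's edge (row 252) are parallel. Both sit the same 5–6 enlarged px (about 1 mm) from where a butted brick and the stop should appear, so there is no gap. The brick also lies along the fence.

```bash
python3 -c "
from rig import arm
print(arm.state()['time_s'],arm.state()['contact_force']);print(arm.job_done())"
```

```text
15.6167 [ 0.34048941  0.13131432 -0.27351682]
the job is handed in; nothing more can be done
None
```

The brick is butted against the end stop and clamped by the cam lever, and I handed the job in at 15.6 s with the arm touching nothing.

**Brick:** I pushed it about 41 mm along the fence. At the end stop it held at 22 N without moving. A close wrist view afterwards showed no gap at the stop, and the brick lying along the fence. One top-view reading put its rear face at jig x = -32 instead of -30, which is about the camera accuracy.

**Lever:** I swept it round until the push rose from 15 to 23 N with no movement and the bar touched the stop pin. The knob position gives 1.56 rad, against 1.571 for home.

**Other items:** The tool box, wedge and meter are unchanged between the first picture and the check after clamping. That comparison failed for the gauge because the arm was in front of it, but the scene camera shows it in its original place.

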